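# Push the stray bur block back into its row

### The arm

A 6-joint arm with a two-finger parallel gripper is mounted at the origin on the work surface. World frame = base frame: x ahead of the robot, y to its left, z up, the work surface at z = 0. Lengths are in m, angles in rad, forces in N, time in s.
With the tool pointing down it reaches from about 0.4 to 0.825 m from the base axis. Payload 7 kg.
Tool frame: the origin (TCP) lies at the very end of the fingers, on their centre line; the grasp point (between the pads) lies arm.hold_point_z behind it (arm.hold_point_z is the distance from the TCP to the grasp point, in m); z points along the fingers, y is the line along which they close (so a half turn about z gives the same grasp; the last joint's range is limited). The gripper opens to 88 mm and grips with 3 to 60 N. Pads are 19 mm wide; open, the fingers measure 130 mm over their backs; the gripper's body (78 mm by 193 mm) begins 47 mm behind the grasp point.
Start: joints at [0.288, 0.359, 0.012, 0, -1.224, -0.288], TCP at [0.675, -0, 0.227] pointing down, gripper open.
Joint ranges: [-3.07, 3.07], [-1.43, 2.12], [-1.02, 1.25], [-3.03, 1.67], [-3.05, -0], [-3.03, 3.03]. Speed limits (rad/s): [2.39, 2.39, 3.01, 3.14, 3.14, 3.14].

### API

Orientations are given as [roll, pitch, yaw] about the fixed x, y, z axes, in that order (R = Rz(yaw) Ry(pitch) Rx(roll)).
In Python, from station import arm gives the robot as it stands.
- The arm moves only by the tool nudge_tcp, called after ">>>" as name(argument=value, ...), one argument or row to a line, values as JSON. Schema: {"type":"object","properties":{"offsets":{"type":"array","items":{"type":"object","properties":{"aperture":{"type":"number"},"pos":{"type":"array","items":{"type":"number"},"minItems":3,"maxItems":3},"rz":{"type":"number"}},"additionalProperties":false,"required":["aperture"]},"minItems":1,"maxItems":20},"force":{"type":"number"},"only":{"type":"string"},"quiet":{"type":"boolean"},"lines":{"type":"string"}},"required":["offsets"],"additionalProperties":false}. offsets is a list of rows, 1 to 20 of them, each an object with the fields aperture (the finger opening in m), pos (a list: dx, dy, dz in units of 5 mm), rz (a turn about the tool's z in units of 0.05 rad); a field left out counts as zero (the opening has to be given); each row is the pose to reach, as a shift and turn from the pose commanded when the call began, along the tool's axes at that moment; what a row does not reach only later rows make up. A row lasts 1/12 s, in which the tool goes at most 0.0417 m and 0.125 rad, less where a joint would pass 70% of its speed; a pose out of reach is approached as far as the arm can. The fingers move at their own pace and stop on an object; force is the grip in N (left out, the last holds). Time passes only in rows, so rows that do not move let the fingers close. The tool returns the time, the measured TCP pose, the force, the opening and the grip force at its end. only (a regular expression) keeps the lines of the reply that match it, lines (a string "A,B") keeps lines A to B, and quiet returns only ok. Input that does not fit is refused with a message, and nothing moves.
- arm.get_state(): the state, without advancing time (a new reading comes with each control period).
- arm.grab_frame(name): name is "scene" or "side" or "wrist"; returns the picture (420x560x3 uint8, red, green, blue); there is no depth.
- arm.camera_params(name): a dict with "fx", "fy", "cx", "cy" (pixels), "T" (4x4, takes a point from camera to world coordinates); the wrist camera has in their place "hand_eye" (4x4, takes a point from camera to tool coordinates, whose origin is the TCP and whose axes are the flange's). Camera axes: x right, y down, z forward; pixel columns grow to the right and rows downward; lengths in m; the calibration is good to about 2 mm. A picture is of the moment at which its call begins: read the wrist's pose just before it. camera_params takes no time and is no camera call.
- arm.job_done(): hands the job in; it is judged then, once.
The state is a dict: "t": time; "q": joint angles; "qd": joint speeds; "joint_efforts": joint torques, N m; "eef_pos": TCP position; "ee_rot": TCP orientation; "force": force on the tool from outside, world axes, zero at the start; "moment": the same for the moment, N m; "width": finger opening in m; "gripper_force": force on a finger pad.
Only numpy, scipy, OpenCV 4.12 (cv2) and the standard library are available. Lean on these libraries where they do the work, as an engineer would, in place of code of your own. Each camera call takes 0.05 s, during which the arm holds its last target. There are 200 camera calls.

### The job

One of the two bur blocks has been left out of place in the middle of the jeweller's bench. Push it gently along the bench with your fingertips, back into the row: its long back side flat against the front edge of the low back shelf, and its left end up against the right end of the block that stands there. Slide it, do not lift it or tip it, push on the block and not on the burs standing in it, and leave everything else on the bench where it lies.

Things in the scene. Friction and masses are not known exactly. Their poses are not given: they have to be found in the camera images.
- stray_block: the loose bur block: a blue plastic slab, 62 mm deep (x) by 120 mm long (y) by 22 mm high, 0.15 to 0.35 kg, with a few burs and wheels standing in it. Origin under the middle of its underside; its x axis points through its long back side (the side to go against the shelf), its y axis through its left end. It starts turned up to about 30 degrees
- stray_burs: the burs standing in the loose block, fixed in it: origin at the middle of the block's top, they rise up to 46 mm above it (68 mm above the bench) and stand at least 15 mm in from its front side and its ends, 4 mm from its back side
- row_block: the bur block that stands in the row: the same slab of 62 x 120 x 22 mm, screwed to the bench and filled with burs (up to 68 mm above the bench), its back side on the shelf's front edge, so it is a firm stop. Origin under the middle of its underside; x points to the shelf, y to its left end; the loose block belongs at its right (-y) end
- shelf: the low plywood back shelf along the far side, 900 mm long, 170 deep, 30 high, fixed, with a firm upright front edge. Origin on the bench under the middle of that edge; x points into the shelf, square to the edge, y along it to the left. Jars and a rack on it, up to 125 mm above the bench, stand 90 mm or more behind the edge (a sizing stick on its right half lies 35 mm behind it, 55 mm high)
- findings_box: bystander, loose: clear plastic tray of brass findings, 70 x 55 x 18 mm high; origin on the underside
- graver: bystander, loose: graver with a wooden mushroom handle, lying flat, about 120 mm long and 23 mm high, origin on the bench under the point where the blade leaves the handle
- ring_clamp: bystander, loose: wooden ring clamp lying flat, about 115 x 26 x 23 mm high; origin on the underside
- loupe: bystander, loose: small steel folding loupe, about 56 x 25 x 18 mm high; origin on the underside
- rough_stone: bystander, loose: rough pale stone, 50 mm across, 28 mm high; origin on the underside
- wheel_grey: bystander, loose: dark rubber polishing wheel lying flat, 32 mm across, 6 mm thick; origin on the underside
- wheel_felt: bystander, loose: pale felt polishing wheel lying flat, 32 mm across, 6 mm thick; origin on the underside

How it is judged:
At the end, for the whole second after the job is handed in: the loose block lies flat and at rest on the bench, its back side within 4 mm of the shelf's front edge and within 0.04 rad of parallel with it, its left end within 4 mm of the right end of the block in the row (x of stray_block in the frame of shelf above -0.035 m and angle between the y axis of stray_block and the y axis of shelf, either way round below 0.04 rad and y of stray_block in the frame of row_block between -0.124 and -0.115 m and height (world z) of stray_block below 0.003 m and angle between stray_block's own z axis and vertical below 0.03 rad and linear speed of stray_block below 0.01 m/s); the robot touches nothing.
It fails at once if the loose block is lifted more than 6 mm off the bench (height (world z) of stray_block above 0.006 m).
It fails at once if the loose block is tipped by more than 0.15 rad (angle between stray_block's own z axis and vertical above 0.15 rad).
It fails at once if the robot touches the burs (over 0.5 N) (contact force between any of the fingers, the arm and stray_burs above 0.5 N).
It fails at once if the loose block is rammed against the shelf or the other block (over 40 N) (contact force between stray_block and shelf above 40 N or contact force between stray_block and row_block above 40 N).
It fails at once if a bystander is moved more than 15 mm (distance of any of findings_box, graver, ring_clamp, loupe, rough_stone, wheel_grey, wheel_felt from where it was at the start of the episode above 0.015 m).
It also fails if it takes over 46 s, if anything falls off the work surface, if the arm or the gripper's body presses on something with over 40 N, if the wrist force passes 120 N, or if a joint passes its speed limit or range.

## Working session

There is one attempt and no reset: what is moved stays moved. The work goes in short steps, Python scripts to look and compute and a tool call to move; the robot and the scene stay as the last step left them, time stands still between calls to the robot, and variables do not carry over. Pictures are saved under pics/ and viewed, at most 10 in all, crops included, and the job is handed in when it is done.

```bash
ls; mkdir -p pics; python3 - <<'E'
from station import arm
import cv2,numpy as np
for n in("scene","wrist"):
    s=arm.get_state();im=arm.grab_frame(n);cv2.imwrite(f"pics/{n}0.png",im[:,:,::-1]);p=arm.camera_params(n);print(n,p)
print(s['eef_pos'],s['ee_rot'],s['t'],arm.hold_point_z)
E
```

```text
pics
station.py
scene {'fx': 518.7183197813164, 'fy': 518.7183197813164, 'cx': 281.6945844678973, 'cy': 206.87842054650696, 'T': array([[-0.88958587,  0.36916053, -0.26899346,  0.86778908],
       [ 0.45672318,  0.72714033, -0.51251426,  0.57696426],
       [ 0.00639596, -0.578781  , -0.81545794,  1.0152777 ],
       [ 0.        ,  0.        ,  0.        ,  1.        ]])}
wrist {'fx': 320.560366220902, 'fy': 320.560366220902, 'cx': 286.0540001785906, 'cy': 210.49843126916068, 'hand_eye': array([[ 7.08836750e-04, -9.66507371e-01, -2.56637874e-01,
         6.95377228e-02],
       [ 9.99999709e-01,  6.13031648e-04,  4.53311649e-04,
        -3.63081587e-04],
       [-2.80801911e-04, -2.56638121e-01,  9.66507525e-01,
        -1.58525154e-01],
       [ 0.00000000e+00,  0.00000000e+00,  0.00000000e+00,
         1.00000000e+00]])}
[ 6.74506471e-01 -5.58097100e-05  2.25631285e-01] [ 3.13992300e+00 -1.94912417e-04 -1.57090612e+00] 0.05 0.0188
```

View pics/scene0.png

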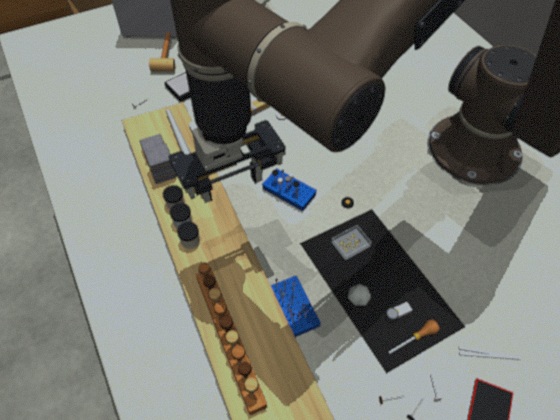

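View pics/wrist0.png

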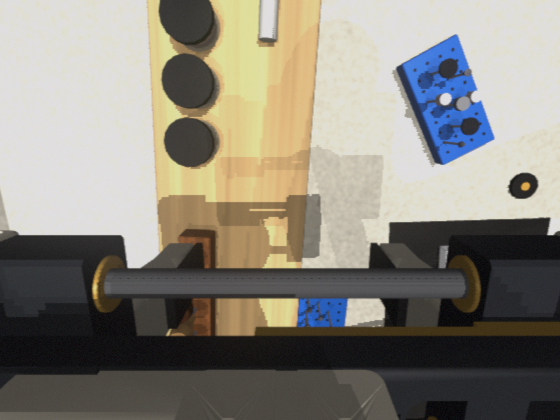

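The wrist picture shows the stray block at about (445,100), with corners near (397,68), (457,37), (494,135), (440,163). The shelf edge runs from (320,0) to (297,325), the row block's right end is near row 297, and wheel_grey is at (523,185). The scene view shows the whole row block at (295,305), and the findings box, stone and other items on the black mat.

```bash
cat > h.py <<'E'
from station import arm
import cv2,numpy as np
from scipy.spatial.transform import Rotation as R
def snap(n,f):
    s=arm.get_state();im=arm.grab_frame(n);cv2.imwrite(f"pics/{f}.png",im[:,:,::-1]);return im,pose(n,s),s
def pose(n,s):
    p=arm.camera_params(n)
    if n!="wrist": return p,p["T"]
    T=np.eye(4);T[:3,:3]=R.from_euler('xyz',s['ee_rot']).as_matrix();T[:3,3]=s['eef_pos'];return p,T@p["hand_eye"]
def ray(c,uv,z):
    p,T=c;uv=np.atleast_2d(uv).astype(float)
    d=np.c_[(uv[:,0]-p['cx'])/p['fx'],(uv[:,1]-p['cy'])/p['fy'],np.ones(len(uv))]@T[:3,:3].T
    return T[:3,3]+d*((z-T[2,3])/d[:,2])[:,None]
def blue(im,v=0):
    h=cv2.cvtColor(im,cv2.COLOR_RGB2HSV);return cv2.inRange(h,(100,150,v),(125,255,255))
def blobs(m,k=15,a=300):
    m=cv2.morphologyEx(m,cv2.MORPH_CLOSE,np.ones((k,k)))
    return [c for c in cv2.findContours(m,0,cv2.CHAIN_APPROX_NONE)[0] if cv2.contourArea(c)>a]
E
python3 - <<'E'
from h import *
s=arm.get_state()
W=cv2.imread("pics/wrist0.png")[:,:,::-1].copy();S=cv2.imread("pics/scene0.png")[:,:,::-1].copy()
cw=pose("wrist",s);cs=pose("scene",s)
for nm,im,c in(("w",W,cw),("s",S,cs)):
  for v in(0,130,170):
    for b in blobs(blue(im,v),7,200):
        q=cv2.boxPoints(cv2.minAreaRect(b));P=ray(c,b[:,0],.022)[:,:2]
        r=cv2.minAreaRect((P*1000).astype(np.float32));print(nm,v,q.round().tolist(),np.round(r[0],1),np.round(r[1],1),round(r[2],1),cv2.boxPoints(r).round().tolist())
# shelf edge in wrist
h=cv2.cvtColor(W,cv2.COLOR_RGB2HSV)
pts=[]
for v in list(range(5,140,5)):
    row=cv2.inRange(h[v:v+1],(12,60,60),(35,255,255))[0]; u=np.where(row[:345]>0)[0]
    if len(u):pts.append((u.max()+.5,v))
P=ray(cw,pts,.03);k=np.polyfit(P[:,1],P[:,0],1);print("shelf x=",k,np.abs(np.polyval(k,P[:,1])-P[:,0]).max(),P[0],P[-1])
for b in blobs(blue(W),3,50):print(cv2.boundingRect(b))
cv2.imwrite("pics/z.png",cv2.resize(np.vstack([W[20:180,340:560],np.zeros((4,220,3),np.uint8),S[255:355,210:430]])[:,:,::-1],None,fx=2.2,fy=2.2))
E
```

```text
w 0 [[298.0, 298.0], [346.0, 298.0], [346.0, 326.0], [298.0, 326.0]] [628.8 160.9] [40.4 60.5] 90.0 [[599.0, 141.0], [659.0, 141.0], [659.0, 181.0], [599.0, 181.0]]
w 0 [[398.0, 58.0], [456.0, 35.0], [499.0, 141.0], [441.0, 164.0]] [500.1 -93.5] [ 60.9 117.8] 28.2 [[445.0, -56.0], [501.0, -160.0], [555.0, -131.0], [499.0, -27.0]]
w 130 [[298.0, 298.0], [346.0, 298.0], [346.0, 326.0], [298.0, 326.0]] [628.8 160.9] [40.4 60.5] 90.0 [[599.0, 141.0], [659.0, 141.0], [659.0, 181.0], [599.0, 181.0]]
w 130 [[399.0, 58.0], [456.0, 35.0], [499.0, 140.0], [442.0, 164.0]] [499.8 -93.6] [ 60.3 117.8] 28.2 [[445.0, -56.0], [501.0, -160.0], [554.0, -131.0], [499.0, -27.0]]
w 170 [[298.0, 299.0], [346.0, 299.0], [346.0, 325.0], [298.0, 325.0]] [628.8 160.9] [37.5 60.5] 90.0 [[599.0, 142.0], [659.0, 142.0], [659.0, 180.0], [599.0, 180.0]]
w 170 [[399.0, 58.0], [456.0, 35.0], [499.0, 140.0], [443.0, 164.0]] [499.5 -93.8] [ 59.6 117.8] 28.2 [[445.0, -56.0], [501.0, -160.0], [554.0, -132.0], [498.0, -28.0]]
s 0 [[270.0, 286.0], [295.0, 273.0], [321.0, 324.0], [296.0, 337.0]] [628.6 186.2] [121.7  58.5]
[... 385 characters left out ...]
1.0], [602.0, 224.0]]
s 130 [[262.0, 184.0], [272.0, 166.0], [316.0, 190.0], [306.0, 208.0]] [497.7 -91.7] [ 59.7 116.7] 27.9 [[444.0, -54.0], [499.0, -157.0], [551.0, -129.0], [497.0, -26.0]]
s 170 [[274.0, 292.0], [293.0, 284.0], [308.0, 315.0], [289.0, 324.0]] [635.3 180.8] [76.3 43. ] 86.9 [[612.0, 144.0], [655.0, 142.0], [659.0, 218.0], [616.0, 220.0]]
s 170 [[263.0, 183.0], [272.0, 166.0], [315.0, 189.0], [305.0, 207.0]] [497.  -93.4] [ 56.6 114.7] 28.3 [[445.0, -56.0], [499.0, -157.0], [549.0, -131.0], [495.0, -29.0]]
shelf x= [0.05708716 0.65160133] 0.00048784936581847127 [ 0.64095803 -0.1833091   0.03      ] [ 0.64823706 -0.05958696  0.03      ]
(298, 298, 49, 29)
(402, 35, 92, 129)
```

View pics/z.png

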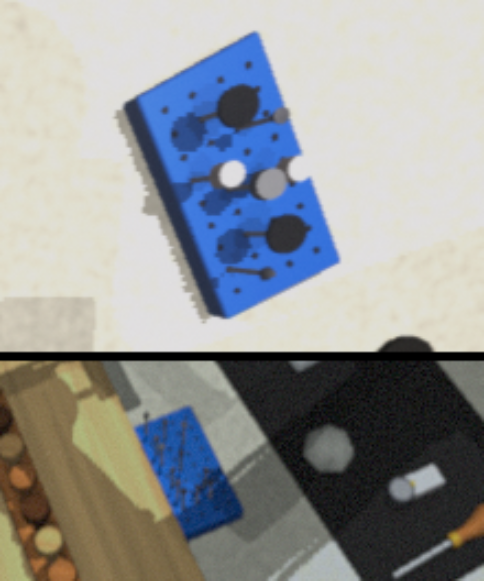

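The crop confirms the stray block's top face. Its dark back side faces the shelf and it is turned about +28°. The row block's right end is hidden in the wrist view by the gripper bar, so I take it from the scene view. Next I locate the nearby bystanders and work out the first pose.

```bash
python3 - <<'E'
from h import *
s=arm.get_state();cw=pose("wrist",s);cs=pose("scene",s)
print("wheel w",ray(cw,(523,185),.006),"s",ray(cs,(347,202),.006))
for n,p,z in(("box",(352,242),.01),("stone",(360,295),.014),("loupe?",(398,310),.009),("matcorner",(302,243),0),("clamp?",(260,105),.015),("rb",(288,343),.0)):print(n,ray(cs,p,z).round(3))
b=np.array([.4998,-.0936]);th=.492;x=np.array([np.cos(th),np.sin(th)])
g=b-x*(.031+.0095+.02)
M=R.from_euler('xyz',s['ee_rot']).as_matrix()
print("target",g,"tool shift",M.T@(np.r_[g,.010]-s['eef_pos']),"turn",np.pi/2-th-(-0) )
E
```

```text
wheel w [[ 0.39080302 -0.00076802  0.006     ]] s [[0.38827289 0.00092376 0.006     ]]
box [[0.439 0.104 0.01 ]]
stone [[0.494 0.226 0.014]]
loupe? [[0.44  0.289 0.009]]
matcorner [[0.538 0.05  0.   ]]
clamp? [[ 0.434 -0.384  0.015]]
rb [[0.676 0.245 0.   ]]
target [ 0.44647591 -0.12217957] tool shift [0.12215936 0.22778022 0.21608095] turn 1.0787963267948966
```

The rows are not in the units I measure in: shifts go in units of 5 mm and turns go in units of 0.05 rad. I convert before sending: 0.122 m is 24.4, 0.228 m is 45.6, 1.079 rad is 21.58.

>>> nudge_tcp(
  offsets=[
    {"aperture":0.05,"pos":[24.4,45.6,16],"rz":21.58},
    {"aperture":0.05,"pos":[24.4,45.6,16],"rz":21.58},
    {"aperture":0.05,"pos":[24.4,45.6,16],"rz":21.58},
    {"aperture":0.05,"pos":[24.4,45.6,16],"rz":21.58},
    {"aperture":0.05,"pos":[24.4,45.6,16],"rz":21.58},
    {"aperture":0.05,"pos":[24.4,45.6,16],"rz":21.58},
    {"aperture":0.05,"pos":[24.4,45.6,16],"rz":21.58},
    {"aperture":0.05,"pos":[24.4,45.6,16],"rz":21.58},
    {"aperture":0.05,"pos":[24.4,45.6,16],"rz":21.58},
    {"aperture":0.05,"pos":[24.4,45.6,16],"rz":21.58},
    {"aperture":0.05,"pos":[24.4,45.6,16],"rz":21.58},
    {"aperture":0.05,"pos":[24.4,45.6,16],"rz":21.58},
  ],
)

```text
t: 1.1
eef_pos: [0.4471, -0.1219, 0.1465]
ee_rot: [3.142, -0.0, -2.647]
force: [0.1, -0.5, -0.7]
width: 0.0501
gripper_force: 0.0
```

```bash
python3 - <<'E'
from h import *
im,c,s=snap("wrist","w1")
for b in blobs(blue(im,130),7,200):
    r=cv2.minAreaRect((ray(c,b[:,0],.022)[:,:2]*1000).astype(np.float32));print(np.round(r[0],1),np.round(r[1],1),round(r[2],1),cv2.boxPoints(r).round().tolist())
print(s['eef_pos'],s['ee_rot'])
E
```

```text
[ 489.5 -103.5] [ 32.4 107.8] 28.4 [[450.0, -64.0], [501.0, -159.0], [529.0, -143.0], [478.0, -48.0]]
[ 0.44711998 -0.12189469  0.14651027] [ 3.14150323e+00 -6.66642144e-05 -2.64680308e+00]
```

View pics/w1.png

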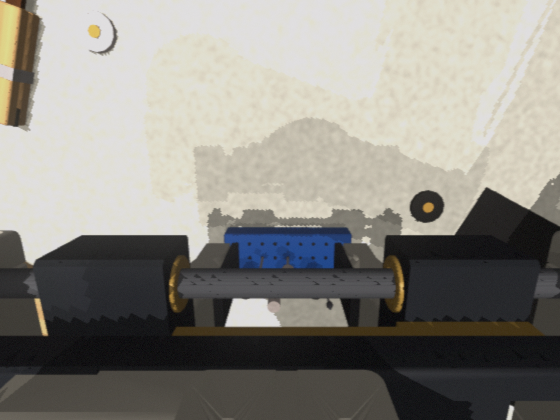

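The picture shows the block's front side at columns 225–350, rows 228–240, centred between the fingers and parallel to them. The two wheels are at (428,207) and (97,32), both clear. I'll descend and make contact.

Converted, 0.1365 m is 27.3, -0.01 m is -2.

>>> nudge_tcp(
  offsets=[
    {"aperture":0.05,"pos":[0,0,8]},
    {"aperture":0.05,"pos":[0,0,16]},
    {"aperture":0.05,"pos":[0,0,23]},
    {"aperture":0.05,"pos":[0,0,26]},
    {"aperture":0.05,"pos":[0,0,27.3]},
    {"aperture":0.05,"pos":[0,0,27.3]},
    {"aperture":0.05,"pos":[-1,0,27.3]},
    {"aperture":0.05,"pos":[-2,0,27.3]},
    {"aperture":0.05,"pos":[-3,0,27.3]},
    {"aperture":0.05,"pos":[-3.6,0,27.3]},
    {"aperture":0.05,"pos":[-4.2,0,27.3]},
    {"aperture":0.05,"pos":[-4.8,0,27.3]},
    {"aperture":0.05,"pos":[-5.4,0,27.3]},
    {"aperture":0.05,"pos":[-6,0,27.3]},
  ],
)

```text
t: 2.32
eef_pos: [0.4734, -0.1078, 0.0101]
ee_rot: [3.141, -0.0, -2.65]
force: [-2.0, -1.1, 1.9]
width: 0.0503
gripper_force: 1.1
```

Converted, -0.1006 m is -20.12, -0.0908 m is -18.16, 0.5 rad is 10.

>>> nudge_tcp(
  offsets=[
    {"aperture":0.05,"pos":[-1,0.2,0],"rz":0.5},
    {"aperture":0.05,"pos":[-2,0.36,0],"rz":1},
    {"aperture":0.05,"pos":[-3,0.5,0],"rz":1.5},
    {"aperture":0.05,"pos":[-4.02,0.6,0],"rz":2},
    {"aperture":0.05,"pos":[-5.04,0.7,0],"rz":2.5},
    {"aperture":0.05,"pos":[-6.06,0.76,0],"rz":3},
    {"aperture":0.05,"pos":[-7.08,0.8,0],"rz":3.5},
    {"aperture":0.05,"pos":[-8.1,0.82,0],"rz":4},
    {"aperture":0.05,"pos":[-9.12,0.8,0],"rz":4.5},
    {"aperture":0.05,"pos":[-10.12,0.76,0],"rz":5},
    {"aperture":0.05,"pos":[-11.14,0.7,0],"rz":5.5},
    {"aperture":0.05,"pos":[-12.16,0.62,0],"rz":6},
    {"aperture":0.05,"pos":[-13.18,0.52,0],"rz":6.5},
    {"aperture":0.05,"pos":[-14.18,0.4,0],"rz":7},
    {"aperture":0.05,"pos":[-15.18,0.2,0],"rz":7.5},
    {"aperture":0.05,"pos":[-16.18,0.04,0],"rz":8},
    {"aperture":0.05,"pos":[-17.16,-0.2,0],"rz":8.5},
    {"aperture":0.05,"pos":[-18.16,-0.42,0],"rz":9},
    {"aperture":0.05,"pos":[-19.14,-0.7,0],"rz":9.5},
    {"aperture":0.05,"pos":[-20.12,-1,0],"rz":10},
  ],
)

```text
t: 3.98
eef_pos: [0.5648, -0.0645, 0.0099]
ee_rot: [3.142, -0.0, 3.132]
force: [-2.3, 1.2, 0.3]
width: 0.0499
gripper_force: 0.8
```

>>> nudge_tcp(
  offsets=[
    {"aperture":0.05,"pos":[-0.6,-0.2,0],"rz":0.34},
    {"aperture":0.05,"pos":[-1.1,-0.3,0],"rz":0.68},
    {"aperture":0.05,"pos":[-1.5,-0.4,0],"rz":0.98},
    {"aperture":0.05,"pos":[-1.5,-0.4,0],"rz":0.98},
  ],
)

```text
t: 4.32
eef_pos: [0.5725, -0.0669, 0.01]
ee_rot: [3.142, 0.001, 3.083]
force: [-0.7, -0.8, -0.0]
width: 0.0498
gripper_force: 0.0
```

Converted, -0.12 m is -24, 0.09 m is 18.

>>> nudge_tcp(
  offsets=[
    {"aperture":0.05,"pos":[3,0,0]},
    {"aperture":0.05,"pos":[6,0,0]},
    {"aperture":0.05,"pos":[10,4,-8]},
    {"aperture":0.0,"pos":[18,10,-16]},
    {"aperture":0.0,"pos":[22,18,-24]},
    {"aperture":0.0,"pos":[22,18,-32]},
    {"aperture":0.0,"pos":[22,18,-40]},
    {"aperture":0.0,"pos":[22,18,-48]},
    {"aperture":0.0,"pos":[22,18,-48]},
  ],
)

```text
t: 5.07
eef_pos: [0.4675, 0.0299, 0.2542]
ee_rot: [3.14, 0.004, 3.086]
force: [0.9, 1.3, 0.9]
width: 0.0157
gripper_force: 0.0
```

```bash
python3 - <<'E'
from h import *
im,c,s=snap("wrist","w2")
for b in blobs(blue(im,130),7,200):
    r=cv2.minAreaRect((ray(c,b[:,0],.022)[:,:2]*1000).astype(np.float32));print(np.round(r[0],1),np.round(r[1],1),round(r[2],1),cv2.boxPoints(r).round().tolist())
print(s['eef_pos'],s['ee_rot'])
E
```

```text
[0.4675028  0.02991769 0.25419651] [3.1399251  0.00434631 3.08596884]
```

View pics/w2.png

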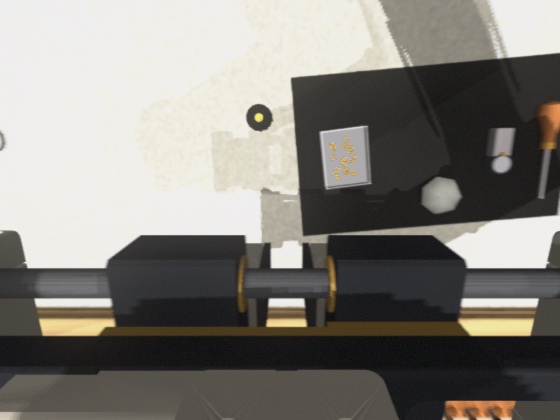

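This picture mostly shows the mat with the findings box (345,157), stone (440,195) and loupe (501,145). The block and shelf are hidden behind the gripper, so I need another orientation.

```bash
python3 - <<'E'
from h import *
s=arm.get_state();print(s['q'])
c=pose("side",s);print(c[1].round(3))
for n in("scene","side"):
  im,c,s=snap(n,n+"3")
  for b in blobs(blue(im,0),7,200):
    r=cv2.minAreaRect((ray(c,b[:,0],.022)[:,:2]*1000).astype(np.float32));print(n,cv2.boundingRect(b),np.round(r[0],1),np.round(r[1],1),round(r[2],1),cv2.boxPoints(r).round().tolist())
a,b=[cv2.imread(f"pics/{n}3.png") for n in("scene","side")]
cv2.imwrite("pics/y3.png",cv2.resize(np.hstack([a,b]),None,fx=.71,fy=.71))
E
```

```text
[ 0.48648458 -0.01492093 -0.37423387  0.00328999 -1.19910666 -2.11356434]
[[ 0.778 -0.404  0.481  0.033]
 [-0.628 -0.522  0.577 -0.649]
 [ 0.018 -0.751 -0.66   0.754]
 [ 0.     0.     0.     1.   ]]
scene (272, 276, 48, 60) [628.1 186.2] [121.7  58.5] 86.7 [[595.0, 127.0], [654.0, 124.0], [661.0, 245.0], [602.0, 249.0]]
scene (230, 191, 41, 48) [614.2 -62.8] [126.4  58. ] 86.2 [[581.0, -124.0], [639.0, -128.0], [647.0, -2.0], [589.0, 2.0]]
side (290, 201, 51, 36) [614.1 -70.1] [114.5  56.9] 87.1 [[583.0, -126.0], [640.0, -129.0], [645.0, -14.0], [589.0, -11.0]]
side (234, 151, 42, 25) [628.4 179.5] [113.9  57.8] 87.1 [[597.0, 124.0], [654.0, 121.0], [660.0, 235.0], [602.0, 238.0]]
side (149, 81, 55, 37) [631.5 609.3] [229.5 164.3] 85.1 [[540.0, 502.0], [703.0, 488.0], [723.0, 717.0], [559.0, 731.0]]
side (0, 0, 90, 86) [ 529.6 1387.2] [869.7 353.3] 74.5 [[243.0, 1015.0], [584.0, 921.0], [816.0, 1759.0], [476.0, 1853.0]]
```

View pics/y3.png

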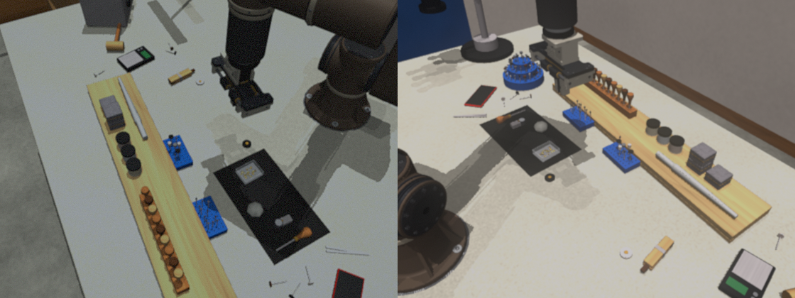

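The block now stands parallel to the shelf in both pictures, at (178,151) in the scene view and (622,155) in the side view. It is about 0–2 mm from the edge and about 132 mm from its place along y. The path along the shelf is clear. I'll set the closed fingers at its right end.

Converted, 0.1 m is 20, -0.178 m is -35.6, -1.568 rad is -31.36.

>>> nudge_tcp(
  offsets=[
    {"aperture":0,"pos":[-29.8,-35.6,20],"rz":-31.36},
    {"aperture":0,"pos":[-29.8,-35.6,20],"rz":-31.36},
    {"aperture":0,"pos":[-29.8,-35.6,20],"rz":-31.36},
    {"aperture":0,"pos":[-29.8,-35.6,20],"rz":-31.36},
    {"aperture":0,"pos":[-29.8,-35.6,20],"rz":-31.36},
    {"aperture":0,"pos":[-29.8,-35.6,20],"rz":-31.36},
    {"aperture":0,"pos":[-29.8,-35.6,20],"rz":-31.36},
    {"aperture":0,"pos":[-29.8,-35.6,20],"rz":-31.36},
    {"aperture":0,"pos":[-29.8,-35.6,20],"rz":-31.36},
    {"aperture":0,"pos":[-29.8,-35.6,20],"rz":-31.36},
    {"aperture":0,"pos":[-29.8,-35.6,20],"rz":-31.36},
    {"aperture":0,"pos":[-29.8,-35.6,20],"rz":-31.36},
    {"aperture":0,"pos":[-29.8,-35.6,20],"rz":-31.36},
    {"aperture":0,"pos":[-29.8,-35.6,20],"rz":-31.36},
    {"aperture":0,"pos":[-29.8,-35.6,20],"rz":-31.36},
  ],
)

```text
t: 6.47
eef_pos: [0.6053, -0.1571, 0.149]
ee_rot: [3.14, -0.0, -1.635]
force: [0.1, 0.1, 0.4]
width: 0.0003
gripper_force: 0.0
```

```bash
python3 - <<'E'
from h import *
im,c,s=snap("wrist","w4")
for b in blobs(blue(im,130),7,100):
    r=cv2.minAreaRect((ray(c,b[:,0],.022)[:,:2]*1000).astype(np.float32));print(cv2.boundingRect(b),np.round(r[0],1),np.round(r[1],1),round(r[2],1),cv2.boxPoints(r).round().tolist())
E
```

>>> nudge_tcp(
  offsets=[
    {"aperture":0,"pos":[0,0,8]},
    {"aperture":0,"pos":[0,0,16]},
    {"aperture":0,"pos":[0,0,23]},
    {"aperture":0,"pos":[0,0,26]},
    {"aperture":0,"pos":[0,0,27.8]},
    {"aperture":0,"pos":[0,0,27.8]},
    {"aperture":0,"pos":[-1,0,27.8]},
    {"aperture":0,"pos":[-2,0,27.8]},
    {"aperture":0,"pos":[-3,0,27.8]},
    {"aperture":0,"pos":[-3.6,0,27.8]},
    {"aperture":0,"pos":[-4.2,0,27.8]},
    {"aperture":0,"pos":[-4.8,0,27.8]},
    {"aperture":0,"pos":[-5.4,0,27.8]},
    {"aperture":0,"pos":[-6,0,27.8]},
  ],
)

```text
t: 7.68
eef_pos: [0.6078, -0.1268, 0.0114]
ee_rot: [-3.141, -0.0, -1.631]
force: [-0.4, -2.3, 1.7]
width: 0.0006
gripper_force: 1.1
```

Converted, -0.005 m is -1, -0.1 m is -20.

>>> nudge_tcp(
  offsets=[
    {"aperture":0,"pos":[-1,0,0]},
    {"aperture":0,"pos":[-2,0,0]},
    {"aperture":0,"pos":[-3,0,0]},
    {"aperture":0,"pos":[-4,0,0]},
    {"aperture":0,"pos":[-5,0,0]},
    {"aperture":0,"pos":[-6,0,0]},
    {"aperture":0,"pos":[-7,0,0]},
    {"aperture":0,"pos":[-8,0,0]},
    {"aperture":0,"pos":[-9,0,0]},
    {"aperture":0,"pos":[-10,0,0]},
    {"aperture":0,"pos":[-11,0,0]},
    {"aperture":0,"pos":[-12,0,0]},
    {"aperture":0,"pos":[-13,0,0]},
    {"aperture":0,"pos":[-14,0,0]},
    {"aperture":0,"pos":[-15,0,0]},
    {"aperture":0,"pos":[-16,0,0]},
    {"aperture":0,"pos":[-17,0,0]},
    {"aperture":0,"pos":[-18,0,0]},
    {"aperture":0,"pos":[-19,0,0]},
    {"aperture":0,"pos":[-20,0,0]},
  ],
)

```text
t: 9.35
eef_pos: [0.6136, -0.0266, 0.011]
ee_rot: [3.141, 0.0, -1.631]
force: [-0.1, -1.1, 0.5]
width: 0.0002
gripper_force: 0.7
```

```bash
python3 - <<'E'
from h import *
for n in("scene","side"):
  im,c,s=snap(n,n+"5")
  for b in blobs(blue(im,0),7,200)[:2]:
    r=cv2.minAreaRect((ray(c,b[:,0],.022)[:,:2]*1000).astype(np.float32));print(n,cv2.boundingRect(b),np.round(r[0],1),np.round(r[1],1),round(r[2],1),cv2.boxPoints(r).round().tolist())
a,b=[cv2.imread(f"pics/{n}5.png") for n in("scene","side")]
cv2.imwrite("pics/y5.png",cv2.resize(np.hstack([a[170:350,180:340],b[110:290,190:350]]),None,fx=2.4,fy=2.4))
E
```

```text
scene (248, 224, 72, 112) [622.7 106.6] [281.4  59.9] 86.6 [[584.0, -32.0], [644.0, -36.0], [661.0, 245.0], [601.0, 249.0]]
side (149, 81, 55, 37) [631.5 610.4] [227.3 164.3] 85.2 [[540.0, 504.0], [704.0, 490.0], [723.0, 717.0], [559.0, 730.0]]
side (18, 0, 71, 81) [ 550.7 1363.4] [819.4 262.6] 71.1 [[294.0, 1018.0], [542.0, 933.0], [808.0, 1708.0], [559.0, 1794.0]]
```

View pics/y5.png

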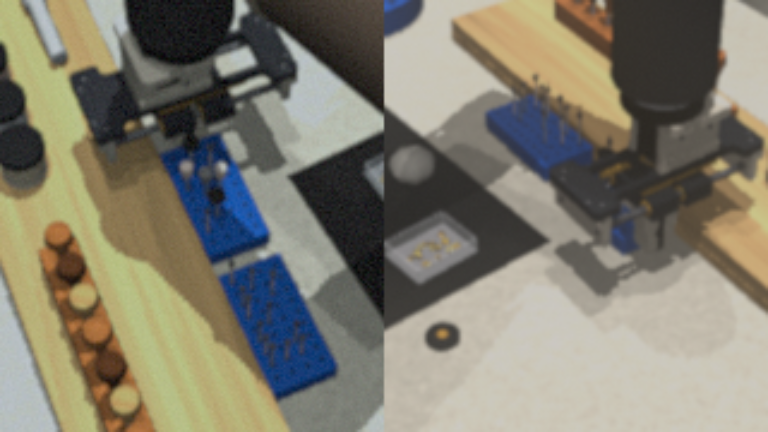

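The block is sliding along the shelf and still parallel. About 20 mm of gap is left, around (245,255) in the left crop. I'll close it slowly.

Converted, -0.016 m is -3.2, -0.015 m is -3.

>>> nudge_tcp(
  offsets=[
    {"aperture":0,"pos":[-0.6,0,0]},
    {"aperture":0,"pos":[-1.2,0,0]},
    {"aperture":0,"pos":[-1.8,0,0]},
    {"aperture":0,"pos":[-2.4,0,0]},
    {"aperture":0,"pos":[-2.8,0,0]},
    {"aperture":0,"pos":[-3,0,0]},
    {"aperture":0,"pos":[-3.2,0,0]},
    {"aperture":0,"pos":[-3.2,0,0]},
  ],
)

```text
t: 10.12
eef_pos: [0.6147, -0.0109, 0.0111]
ee_rot: [-3.141, 0.0, -1.631]
force: [0.3, -0.1, -0.3]
width: 0.0001
gripper_force: 0.0
```

>>> nudge_tcp(
  offsets=[
    {"aperture":0,"pos":[-0.1,0,0]},
    {"aperture":0,"pos":[-0.2,0,0]},
    {"aperture":0,"pos":[-0.3,0,0]},
    {"aperture":0,"pos":[-0.4,0,0]},
    {"aperture":0,"pos":[-0.4,0,0]},
  ],
)

```text
t: 10.53
eef_pos: [0.6147, -0.0092, 0.0111]
ee_rot: [-3.142, 0.0, -1.631]
force: [-0.8, -1.3, -0.4]
width: 0.0005
gripper_force: 0.5
```

Converted, -0.0015 m is -0.3, -0.001 m is -0.2.

>>> nudge_tcp(
  offsets=[
    {"aperture":0,"pos":[-0.1,0,0]},
    {"aperture":0,"pos":[-0.2,0,0]},
    {"aperture":0,"pos":[-0.3,0,0]},
    {"aperture":0,"pos":[-0.3,0,0]},
  ],
)

```text
t: 10.87
eef_pos: [0.6148, -0.0076, 0.011]
ee_rot: [3.142, 0.0, -1.631]
force: [-0.6, -0.6, -1.0]
width: 0.0004
gripper_force: 0.4
```

>>> nudge_tcp(
  offsets=[
    {"aperture":0,"pos":[-0.1,0,0]},
    {"aperture":0,"pos":[-0.2,0,0]},
    {"aperture":0,"pos":[-0.3,0,0]},
    {"aperture":0,"pos":[-0.3,0,0]},
  ],
)

```text
t: 11.2
eef_pos: [0.6148, -0.0069, 0.0111]
ee_rot: [3.141, -0.001, -1.631]
force: [0.8, -4.9, -0.6]
width: 0.0003
gripper_force: 2.8
```

>>> nudge_tcp(
  offsets=[
    {"aperture":0,"pos":[-0.1,0,0]},
    {"aperture":0,"pos":[-0.2,0,0]},
    {"aperture":0,"pos":[-0.2,0,0]},
  ],
)

```text
t: 11.45
eef_pos: [0.6147, -0.0068, 0.011]
ee_rot: [3.141, -0.002, -1.631]
force: [1.0, -10.1, 0.1]
width: 0.0006
gripper_force: 5.1
```

Converted, -0.14 m is -28, 0.03 m is 6.

>>> nudge_tcp(
  offsets=[
    {"aperture":0,"pos":[2,0,0]},
    {"aperture":0,"pos":[6,0,0]},
    {"aperture":0.05,"pos":[6,0,-8]},
    {"aperture":0.05,"pos":[6,0,-16]},
    {"aperture":0.05,"pos":[6,0,-24]},
    {"aperture":0.05,"pos":[6,0,-28]},
  ],
)

```text
t: 11.95
eef_pos: [0.6153, -0.0353, 0.1564]
ee_rot: [-3.135, 0.001, -1.63]
force: [2.1, -0.1, 1.0]
width: 0.0219
gripper_force: 0.0
```

>>> nudge_tcp(
  offsets=[
    {"aperture":0.05,"pos":[-19.6,11,0],"rz":31.35},
    {"aperture":0.05,"pos":[-19.6,11,0],"rz":31.35},
    {"aperture":0.05,"pos":[-19.6,11,0],"rz":31.35},
    {"aperture":0.05,"pos":[-19.6,11,0],"rz":31.35},
    {"aperture":0.05,"pos":[-19.6,11,0],"rz":31.35},
    {"aperture":0.05,"pos":[-19.6,11,0],"rz":31.35},
    {"aperture":0.05,"pos":[-19.6,11,0],"rz":31.35},
    {"aperture":0.05,"pos":[-19.6,11,0],"rz":31.35},
    {"aperture":0.05,"pos":[-19.6,11,0],"rz":31.35},
    {"aperture":0.05,"pos":[-19.6,11,0],"rz":31.35},
    {"aperture":0.05,"pos":[-19.6,11,0],"rz":31.35},
    {"aperture":0.05,"pos":[-19.6,11,0],"rz":31.35},
    {"aperture":0.05,"pos":[-19.6,11,0],"rz":31.35},
    {"aperture":0.05,"pos":[-19.6,11,0],"rz":31.35},
  ],
)

```text
t: 13.12
eef_pos: [0.5641, 0.0661, 0.1511]
ee_rot: [3.141, 0.0, 3.081]
force: [-0.4, 0.6, -0.4]
width: 0.0497
gripper_force: 0.0
```

Converted, 0.14 m is 28, 0.13 m is 26.

>>> nudge_tcp(
  offsets=[
    {"aperture":0.05,"pos":[0,0,8]},
    {"aperture":0.05,"pos":[0,0,16]},
    {"aperture":0.05,"pos":[0,0,23]},
    {"aperture":0.05,"pos":[0,0,26]},
    {"aperture":0.05,"pos":[0,0,28]},
    {"aperture":0.05,"pos":[0,0,28]},
    {"aperture":0.05,"pos":[-0.8,0,28]},
    {"aperture":0.05,"pos":[-1.6,0,28]},
    {"aperture":0.05,"pos":[-2.4,0,28]},
    {"aperture":0.05,"pos":[-3,0,28]},
    {"aperture":0.05,"pos":[-3.4,0,28]},
    {"aperture":0.05,"pos":[-3.5,0,28]},
    {"aperture":0.05,"pos":[-3.5,0,28]},
  ],
)

```text
t: 14.2
eef_pos: [0.5815, 0.0649, 0.0113]
ee_rot: [3.141, -0.0, 3.085]
force: [-3.0, -0.4, 1.5]
width: 0.0502
gripper_force: 1.3
```

>>> nudge_tcp(
  offsets=[
    {"aperture":0.05,"pos":[-0.1,0,0]},
    {"aperture":0.05,"pos":[-0.2,0,0]},
    {"aperture":0.05,"pos":[-0.3,0,0]},
    {"aperture":0.05,"pos":[-0.4,0,0]},
    {"aperture":0.05,"pos":[-0.4,0,0]},
  ],
)

```text
t: 14.62
eef_pos: [0.5814, 0.0647, 0.0108]
ee_rot: [-3.141, -0.003, 3.085]
force: [-9.6, 2.9, 6.5]
width: 0.0501
gripper_force: 4.8
```

The block is firm against the shelf at about 10 N. I'll back off and check.

Converted, -0.16 m is -32, 0.13 m is 26.

>>> nudge_tcp(
  offsets=[
    {"aperture":0.05,"pos":[2,0,0]},
    {"aperture":0.05,"pos":[7,0,0]},
    {"aperture":0.05,"pos":[10,0,-8]},
    {"aperture":0.05,"pos":[18,-8,-16]},
    {"aperture":0.05,"pos":[26,-16,-24]},
    {"aperture":0.05,"pos":[26,-24,-32]},
    {"aperture":0.05,"pos":[26,-32,-32]},
    {"aperture":0.05,"pos":[26,-32,-32]},
    {"aperture":0.05,"pos":[26,-32,-32]},
  ],
)

```text
t: 15.37
eef_pos: [0.4445, -0.09, 0.1743]
ee_rot: [3.141, 0.006, 3.085]
force: [0.7, 0.3, -0.4]
width: 0.0501
gripper_force: 0.0
```

```bash
python3 - <<'E'
from h import *
for n in("scene","side"):
  im,c,s=snap(n,n+"6")
  for b in blobs(blue(im,0),7,200):
    r=cv2.minAreaRect((ray(c,b[:,0],.022)[:,:2]*1000).astype(np.float32))
    if r[0][1]<400: print(n,cv2.boundingRect(b),np.round(r[0],1),np.round(r[1],1),round(r[2],1),cv2.boxPoints(r).round().tolist())
a,b=[cv2.imread(f"pics/{n}6.png") for n in("scene","side")]
cv2.imwrite("pics/y6.png",cv2.resize(np.hstack([a[170:350,180:340],b[110:290,190:350]]),None,fx=2.4,fy=2.4))
E
```

```text
scene (251, 233, 69, 103) [624.9 126.3] [241.7  57.9] 86.7 [[589.0, 7.0], [647.0, 4.0], [661.0, 245.0], [603.0, 249.0]]
```

View pics/y6.png

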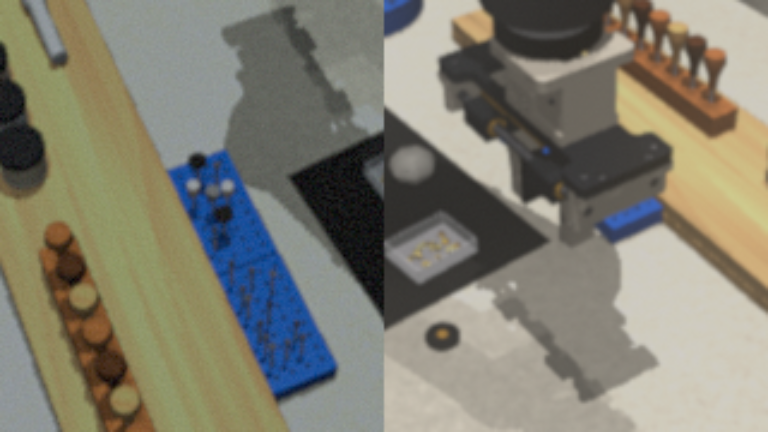

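The scene crop shows the two blocks end to end in one straight line against the shelf. Their combined length is 241.7 mm, against 121.7 mm for the row block alone, so the loose block adds exactly its own 120 mm. I'll hand it in.

```bash
python3 -c "
from station import arm
print(arm.job_done())"
```

```text
the job is handed in; nothing more can be done
None
```

I pushed the loose block back into the row, flat against the shelf and up against the row block's right end, and handed the job in at about 15.5 s; the hand-in gave no verdict.

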